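# Vent the desiccator and take off its lid

### The job

Vent and open the desiccator: first turn the ribbed knob of its slanting bleed valve anticlockwise (seen looking onto the knob), about 160 degrees from closed, until its pointer lies over the fixed tab on the collar, and leave it there. Only then lift the loose lid off by its knob and set it down gently without dropping it, knob up, in the middle of the rubber mat. Leave the jar, the bottle and the spoon where they are.

Things in the scene. Friction and masses are not known exactly. Their poses are not given: they have to be found in the camera images.
- base: The desiccator: a fixed, upright white plastic pot, 160 mm in outer diameter, 110 mm high, wall 7 mm, inner radius 73 mm, open at the top under its lid; three small glass jars stand inside. Origin: centre of its underside, z up. On its -x side a steel neck carries the bleed valve.
- valve (a joint): Angle of the bleed valve's knob, rad: 0 = closed (end stop), grows as the knob is turned anticlockwise seen looking onto it (about +z of point valve_grip). The pointer lies over the fixed tab at 2.79 (160 degrees); it turns on to a stop at 3.6. Stiff (0.15 N m), stays where it is left.
- valve_grip (a point): Centre of the valve's black ribbed round knob, on its axis: diameter 54 mm, from 14 mm below to 18 mm above this point. z: stem axis, out of the knob, leaning 40 degrees from vertical away from the pot; the frame turns with the knob. 16 to 22 mm below it a black pointer, 10 mm wide, reaches 60 mm from the axis, at +100 degrees from x about z; a line on top shows its direction.
- tab (a point): Tip of the fixed steel tab, the mark for the pointer: 8 mm wide, reaching 74 mm from the stem's axis, out from the fixed steel collar (60 mm in diameter, its top 28 mm below the knob's centre along the axis).
- lid: The loose grey lid, 176 mm in diameter, 86 mm high in all, about 0.35 kg. Origin: centre of its underside, z up. A foot 132 mm in diameter, 6 mm high, sits loosely in the pot's mouth; the lid stands on it when set down. Rim 6 to 14 mm above the origin, low dome up to 40 mm, thin neck, black round knob 40 mm in diameter from 55 to 86 mm.
- seat (a point): Where the lid's origin is while the lid sits on the pot: on the pot's axis, 104 mm above the bench.
- mat_top (a point): Centre of the top of the black rubber mat, 210 x 210 mm and 5 mm thick, fixed to the bench; x and y along its sides, z up.
- jar: Bystander: sample jar with a green cap, 56 mm in diameter, 80 mm high; origin at the centre of its underside.
- bottle: Bystander: white plastic bottle, 60 mm in diameter, 130 mm high; origin at the centre of its underside.
- spoon: Bystander: steel spoon, 170 mm long, lying flat along its x axis; origin near its middle.
Mind the look-alikes: they are no part of the job. There is more than one size of the lid; the job needs the smallest.

How it is judged:
By the outcome, as a careful person would: the job done as asked, in the order asked, and still so for the second after the job is handed in, with the robot touching nothing.
It also fails if it takes over 64 s, if anything falls off the work surface, if the arm or the gripper's body presses on something with over 40 N, if the wrist force passes 120 N, or if a joint passes its speed limit or range.

### The arm

A 6-joint arm with a two-finger parallel gripper is mounted at the origin on the work surface. World frame = base frame: x ahead of the robot, y to its left, z up, the work surface at z = 0. Lengths are in m, angles in rad, forces in N, time in s.
With the tool pointing down it reaches from about 0.325 to 0.925 m from the base axis. Payload 3.1 kg.
Tool frame: the origin (TCP) lies at the very end of the fingers, on their centre line; the grasp point (between the pads) lies 19 mm behind it; z points along the fingers, y is the line along which they close (so a half turn about z gives the same grasp; the last joint's range is limited). The gripper opens to 85 mm and grips with 20 to 120 N. Pads are 22 mm wide; open, the fingers measure 114 mm over their backs; the gripper's body (76 mm by 85 mm) begins 54 mm behind the grasp point. The pads swing forward as they close: fully open they stand 13 mm farther back than shut.
Start: joints at [-1.246, 0.217, 1.613, -0, 1.311, -0.112], TCP at [0.264, -0.566, 0.231] pointing down, gripper open.
Joint ranges: [-2.75, 2.75], [-0.78, 2.1], [0.31, 2.55], [-1.13, 4.27], [0.13, 2.63], [-2.58, 2.58]. Speed limits (rad/s): [2.79, 2.79, 3.14, 3.14, 3.14, 3.14].

### API

Orientations are given as a unit quaternion [w, x, y, z].
In Python, from rig import env, eyes gives the robot as it stands. Calls block until the motion is done:
- env.move_to(position, orientation): joint-space move of the TCP to a pose.
- env.move_linear(position, ori=None, velocity=0.15, force_limit=None): straight line of the TCP; ori=None keeps the orientation; velocity is the mean speed in m/s. With force_limit (N) it stops when the force on the tool has changed by that much, and returns True; else False.
- env.move_j(angles): joint-space move.
- env.move_gripper(opening, f_grip=None): finger opening in m; f_grip is the grip in N (None keeps the last); returns when the fingers have stopped.
- env.sleep(seconds).
- env.ik(position, orientation): joint angles nearest the present ones, or None.
- env.get_state(): the state.
- eyes.grab_frame(name): name is "side" or "top" or "wrist"; returns a dict with "pixels" (420x560x3 uint8, blue, green, red), "fx", "fy", "cx", "cy" (pixels), "rvec" (rotation vector, rad) and "tvec" (3), from world to camera coordinates, as OpenCV has them. Camera axes: x right, y down, z forward; pixel columns grow to the right and rows downward; lengths in m; the calibration is good to about 2 mm. A picture is of the moment at which its call begins. There is no depth.
A pose or a line that the arm cannot do raises env.Unreachable and nothing moves.
- env.job_done(): hands the job in; it is judged then, once.
The state is a dict: "t": time; "qpos": joint angles; "qvel": joint speeds; "joint_efforts": joint torques, N m; "ee_pos": TCP position; "eef_rot": TCP orientation; "force": force on the tool from outside, world axes, zero at the start; "torque": the same for the moment, N m; "opening": finger opening in m; "finger_force": force on a finger pad.
Only numpy, scipy, OpenCV 4.12 (cv2) and the standard library are available. Lean on these libraries where they do the work, as an engineer would, in place of code of your own. Each camera call takes 0.05 s, during which the arm holds its last target. There are 200 camera calls.

## Working session

There is one attempt and no reset: what is moved stays moved. The work goes in short steps, each a Python script; the robot and the scene stay as the last script left them, time stands still between calls to the robot, and variables do not carry over. Pictures are saved under pics/ and viewed, at most 10 in all, crops included, and the job is handed in when it is done.

```bash
ls; mkdir -p pics
cat > h.py <<'E'
from rig import env, eyes
import numpy as np, cv2
from scipy.spatial.transform import Rotation as R
def snap(name,fn,crop=None,s=1):
    f=eyes.grab_frame(name); im=f["pixels"]
    if crop: x0,y0,x1,y1=crop; im=im[y0:y1,x0:x1]
    if s!=1: im=cv2.resize(im,None,fx=s,fy=s,interpolation=cv2.INTER_CUBIC)
    cv2.imwrite("pics/"+fn,im); return f
def cal(f): 
    return np.array([[f["fx"],0,f["cx"]],[0,f["fy"],f["cy"]],[0,0,1.]]), R.from_rotvec(np.ravel(f["rvec"])).as_matrix(), np.ravel(f["tvec"])
def ray(f,u,v):
    K,Rm,t=cal(f); d=Rm.T@np.linalg.inv(K)@[u,v,1.]; return -Rm.T@t, d/np.linalg.norm(d)
def onz(f,u,v,z):
    c,d=ray(f,u,v); return c+d*(z-c[2])/d[2]
def tri(obs):
    A=np.zeros((3,3));b=np.zeros(3)
    for f,u,v in obs:
        c,d=ray(f,u,v);P=np.eye(3)-np.outer(d,d);A+=P;b+=P@c
    x=np.linalg.solve(A,b); return x,[np.linalg.norm((np.eye(3)-np.outer(ray(*o)[1],ray(*o)[1]))@(x-ray(*o)[0])) for o in obs]
def proj(f,p):
    K,Rm,t=cal(f); q=(Rm@np.atleast_2d(p).T).T+t; q=q@K.T; return q[:,:2]/q[:,2:]
def quat(Rm): return np.roll(R.from_matrix(Rm).as_quat(),1)
E
python3 - <<'E'
from h import *
import pickle
F={n:snap(n,n+"0.png") for n in("side","top")}
a=np.hstack([F[n]["pixels"] for n in F]);
pickle.dump(F,open("F.pkl","wb"))
for n in F:
    c,d=ray(F[n],280,210);print(n,c,d,F[n]["fx"])
E
```

```text
pics
side [0.44429394 0.65549503 0.77172985] [ 0.10673181 -0.70886975 -0.69721732] 434.38548096333363
top [ 0.32561225 -0.04564634  1.11119073] [ 0.18884225 -0.03461304 -0.98139724] 479.0113759034007
```

View pics/side0.png

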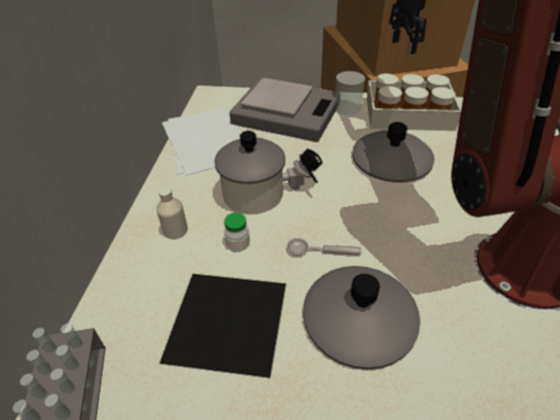

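View pics/top0.png

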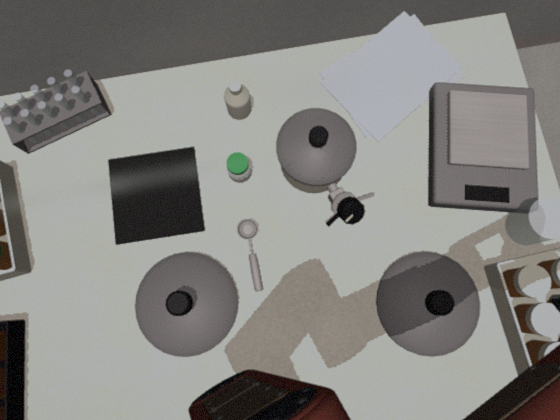

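Three lids are visible: top view (318,136) on the pot, (180,303) and (438,302) on the bench. The one on the pot is the smallest (80 px across against about 100) and sits on the pot, so it fits. The mat is at (156,195) in the top view. The valve knob is at (350,210), with the dark pointer toward (329,223) and the steel tab toward (373,195). I'll confirm these in an enlarged crop.

Run:
```python
from h import *
import pickle
F=pickle.load(open("F.pkl","rb"))
a=F["side"]["pixels"][120:220,200:333]; b=F["top"]["pixels"][100:240,270:390]
a=cv2.resize(a,None,fx=3,fy=3,interpolation=cv2.INTER_CUBIC); b=cv2.resize(b,None,fx=3,fy=3,interpolation=cv2.INTER_CUBIC)
c=np.zeros((420,399+360,3),np.uint8); c[:300,:399]=a; c[:,399:]=b
cv2.imwrite("pics/crop0.png",cv2.convertScaleAbs(c,alpha=1.5,beta=15))
T=F["top"]
# mat corners / pot rough
for p in [(109,160),(194,148),(203,233),(117,243)]: print("mat",onz(T,*p,.005))
print(onz(T,316,147,.115),onz(T,350,210,.13),onz(T,438,302,.0))
print(proj(F["side"],[onz(T,350,210,z) for z in(.1,.12,.14,.16)]))
for p in [(194,276),(286,285),(269,373),(164,362)]: print("matside",onz(F["side"],*p,.005))
print(tri([(T,318,136),(F["side"],248,141)]))
```

```text
mat [0.7322305  0.29873988 0.005     ]
mat [0.72576674 0.0929384  0.005     ]
mat [0.51655599 0.10168284 0.005     ]
mat [0.52878826 0.30176839 0.005     ]
[ 0.64094885 -0.18275107  0.115     ] [ 0.48850558 -0.22395661  0.13      ] [ 0.26626922 -0.40015358  0.        ]
[[310.88533974 156.3400925 ]
 [312.29479212 150.9010579 ]
 [313.74785133 145.29374585]
 [315.24657289 139.51022419]]
matside [0.72318945 0.10045759 0.005     ]
matside [0.51997178 0.1031305  0.005     ]
matside [0.52829236 0.29901916 0.005     ]
matside [0.72546464 0.29934949 0.005     ]
(array([ 0.64411582, -0.1837152 ,  0.17008004]), [np.float64(0.00192688894220351), np.float64(0.0019268889422034013)])
```

View pics/crop0.png

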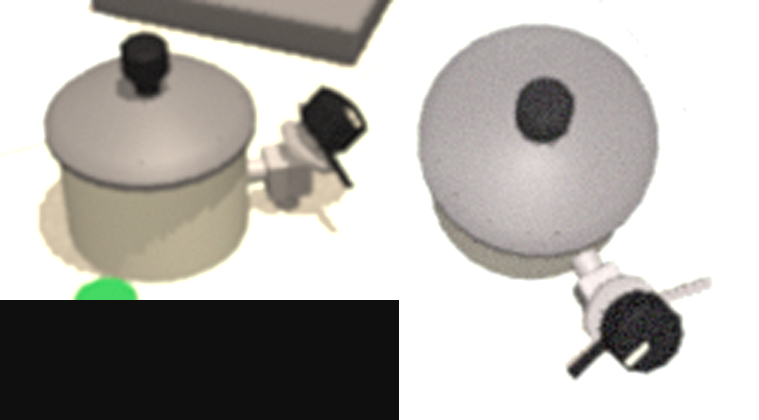

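The crop confirms it: the small lid is on the pot with its knob up. The valve's pointer tip is at top (328,224), the tab tip at (373,194) and the knob face at (351,210) top / (311,160) side. Next I'll look along the stem from a standoff.

Run:
```python
from h import *
import pickle
F=pickle.load(open("F.pkl","rb"));T,S=F["top"],F["side"]
k,e=tri([(T,351,210.3),(S,310.7,160)]);print("knob",k,e)
pot=np.array([.6425,-.183]); 
h=k[:2]-pot; print("dist",np.linalg.norm(h)); h/=np.linalg.norm(h)
a=np.r_[h*np.sin(np.radians(40)),np.cos(np.radians(40))]; print("axis",a)
z=-a; s=np.cross([0,0,1],h); 
best=None
for yaw in np.arange(0,360,15):
    x=R.from_rotvec(np.radians(yaw)*z).apply(s); y=np.cross(z,x); M=np.c_[x,y,z]
    q=env.ik(k+a*.15,quat(M)); q2=env.ik(k-a*.01,quat(M))
    print(yaw,None if q is None else np.round(q,2),None if q2 is None else np.round(q2,2))
```

```text
knob [ 0.49444996 -0.23412679  0.08475985] [np.float64(0.0005211945006818448), np.float64(0.0005211945006818884)]
dist 0.1566293819844651
axis [-0.60757906 -0.20981802  0.76604444]
0 [-1.16 -0.18  2.22  0.77  1.17  1.3 ] [-0.92  0.16  2.19  0.98  0.82  1.19]
15 [-1.16 -0.18  2.22  0.77  1.17  1.57] [-0.92  0.16  2.19  0.98  0.82  1.45]
30 [-1.16 -0.18  2.22  0.77  1.17  1.83] [-0.92  0.16  2.19  0.98  0.82  1.71]
45 [-1.16 -0.18  2.22  0.77  1.17  2.09] [-0.92  0.16  2.19  0.98  0.82  1.97]
60 [-1.16 -0.18  2.22  0.77  1.17  2.35] [-0.92  0.16  2.19  0.98  0.82  2.23]
75 None [-0.92  0.16  2.19  0.98  0.82  2.5 ]
90 None None
105 None None
120 None None
135 None None
150 [-1.16 -0.18  2.22  0.77  1.17 -2.36] [-0.92  0.16  2.19  0.98  0.82 -2.48]
165 [-1.16 -0.18  2.22  0.77  1.17 -2.1 ] [-0.92  0.16  2.19  0.98  0.82 -2.22]
180 [-1.16 -0.18  2.22  0.77  1.17 -1.84] [-0.92  0.16  2.19  0.98  0.82 -1.95]
195 [-1.16 -0.18  2.22  0.77  1.17 -1.58] [-0.92  0.16  2.19  0.98  0.82 -1.69]
210 [-1.16 -0.18  2.22  0.77  1.17 -1.31] [-0.92  0.16  2.19  0.98  0.82 -1.43]
225 [-1.16 -0.18  2.22  0.77  1.17 -1.05] [-0.92  0.16  2.19  0.98  0.82 -1.17]
240 [-1.16 -0.18  2.22  0.77  1.17 -0.79] [-0.92  0.16  2.19  0.98  0.82 -0.91]
255 [-1.16 -0.18  2.22  0.77  1.17 -0.53] [-0.92  0.16  2.19  0.98  0.82 -0.65]
270 [-1.16 -0.18  2.22  0.77  1.17 -0.27] [-0.92  0.16  2.19  0.98  0.82 -0.38]
285 [-1.16 -0.18  2.22  0.77  1.17 -0.  ] [-0.92  0.16  2.19  0.98  0.82 -0.12]
300 [-1.16 -0.18  2.22  0.77  1.17  0.26] [-0.92  0.16  2.19  0.98  0.82  0.14]
315 [-1.16 -0.18  2.22  0.77  1.17  0.52] [-0.92  0.16  2.19  0.98  0.82  0.4 ]
330 [-1.16 -0.18  2.22  0.77  1.17  0.78] [-0.92  0.16  2.19  0.98  0.82  0.66]
345 [-1.16 -0.18  2.22  0.77  1.17  1.04] [-0.92  0.16  2.19  0.98  0.82  0.92]<stdin>:8: DeprecationWarning: Arrays of 2-dimensional vectors are deprecated. Use arrays of 3-dimensional vectors instead. (deprecated in NumPy 2.0)
```

```bash
cat >> h.py <<'E'
def tool(a,yaw):
    z=-a/np.linalg.norm(a); s=np.cross([0,0,1],a); s/=np.linalg.norm(s)
    x=R.from_rotvec(np.radians(yaw)*z).apply(s); return np.c_[x,np.cross(z,x),z]
E
python3 - <<'E'
from h import *
import pickle
k=np.array([.4945,-.2341,.0848]); a=np.array([-.6076,-.2098,.7660])
env.move_linear([0.264,-0.50,0.33],velocity=.25)
env.move_to(k+a*.19,quat(tool(a,15)))
f=snap("wrist","w1.png"); pickle.dump(f,open("w1.pkl","wb"))
st=env.get_state();print(st["t"],st["ee_pos"],st["force"]); print(ray(f,280,210)); print(proj(f,[k,k+a*.018,k-a*.022]))
E
```

```text
2.2417 [ 0.37910626 -0.27463628  0.23041542] [-0.23041426 -0.17135019  0.19411286]
(array([ 0.30298408, -0.38575112,  0.32535266]), array([ 0.55091829,  0.49690308, -0.67050456]))
[[284.0435926  190.8570567 ]
 [284.03097265 195.04552664]
 [284.05740592 186.27251539]]
```

View pics/w1.png

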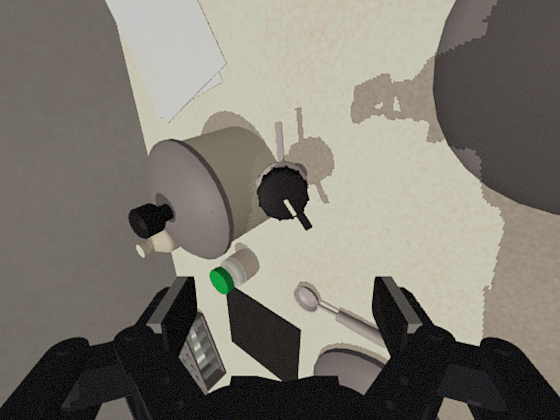

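The wrist view looks down the stem. The knob centre is at (283,193), where (284,195) was predicted. The pointer tip is at about (309,228) and the tab tip at about (278,122). I'll check the radii and angles, then grasp.

```bash
cat >> h.py <<'E'
def onplane(f,u,v,p,n):
    c,d=ray(f,u,v); return c+d*(((p-c)@n)/(d@n))
E
python3 - <<'E'
from h import *
import pickle
F=pickle.load(open("F.pkl","rb"));T=F["top"];W=pickle.load(open("w1.pkl","rb"))
k=np.array([.4945,-.2341,.0848]); a=np.array([-.6076,-.2098,.7660])
M=tool(a,15)
print("face from wrist", onplane(W,283,193,k+a*.018,a)-k-a*.018)
print("tri", tri([(W,283,192),(T,351,210.3),(F["side"],310.7,160)]))
# fit neck plane: tab and pointer angles in tool coordinates (x,y), looking down tool
for nm,f,u,v,o in [("ptr",W,309,228,-.019),("tab",W,278,122,-.031),("ptr",T,328,224.3,-.019),("tab",T,373,194.3,-.031)]:
    d=M.T@(onplane(f,u,v,k+a*o,a)-k); print(nm,d[:2],np.hypot(*d[:2]),np.degrees(np.arctan2(d[1],d[0])))
# corrected by triangulating tips
p=tri([(W,309,228),(T,328,224.3)]);t=tri([(W,278,122),(T,373,194.3)])
for q in(p,t): print(q, (M.T@(q[0]-k)))
print(env.ik(k-a*.01,quat(M)))
E
```

```text
face from wrist [ 0.00113253 -0.00217427  0.00030282]
tri (array([ 0.49446458, -0.23339508,  0.08597797]), [np.float64(0.00049975645782403), np.float64(0.0006292244260162071), np.float64(0.0008492024653974235)])
ptr [-0.0514001   0.03042715] 0.05973091467487019 149.37588109577743
tab [ 0.07207208 -0.0068109 ] 0.07239318798260524 -5.398487821092134
ptr [-0.04926651  0.02895979] 0.057147687486785774 149.55217828784106
tab [ 0.07054594 -0.006494  ] 0.07084420631349057 -5.25945077312619
(array([ 0.47590695, -0.1811694 ,  0.06121586]), [np.float64(0.0011630961246334435), np.float64(0.0011630961246334524)]) [-0.05020579  0.02938494  0.0178736 ]
(array([ 0.52809916, -0.29735909,  0.05233342]), [np.float64(0.000668107823803324), np.float64(0.0006681078238032694)]) [ 0.07154837 -0.00637764  0.0320133 ]
[-0.91577473  0.15496011  2.18792714  0.98254382  0.82250483  1.44868924]
```

Run:
```python
from h import *
k=np.array([.4945,-.2336,.0857]); a=np.array([-.6076,-.2098,.7660]); a/=np.linalg.norm(a)
Q=quat(tool(a,-15))
env.move_gripper(.085,60)
env.move_to(k+a*.08,Q)
hit=env.move_linear(k-a*.012,Q,velocity=.08,force_limit=8)
st=env.get_state(); print(hit,st["t"],(st["ee_pos"]-k)@a,st["force"])
if not hit:
    env.move_gripper(.03,60); st=env.get_state(); print(st["opening"],st["finger_force"],st["force"],st["torque"])
    q=np.array(st["qpos"]); print(q)
    for i in range(1,9):
        p=q.copy(); p[5]-=2.79*i/8; env.move_j(p); s=env.get_state(); print(i,np.round(s["qpos"][5]-q[5],3),np.round(s["force"],1),np.round(s["torque"],2),round(s["opening"],4))
    print(s["t"])
```

```text
False 4.3583 -0.011628901652191867 [ 0.06804147  0.40816608 -0.09041835]
0.05197500054977749 60.497846498619765 [-6.72158186  0.14412806  8.39980491] [ 0.51046192 -0.07787091  0.3516241 ]
[-0.91292481  0.15472398  2.18673053  0.9854729   0.82370815  0.9255595 ]
1 -0.346 [0.5 0.8 1.1] [ 0.09 -0.    0.25] 0.0521
2 -0.694 [0.3 3.  4.7] [ 0.34 -0.05  0.45] 0.0521
3 -1.044 [-1.   5.5  5.6] [ 0.49 -0.02  0.55] 0.0519
4 -1.392 [-1.8  4.6  6.1] [ 0.58 -0.02  0.58] 0.052
5 -1.741 [-2.8  5.9  7.3] [0.59 0.09 0.7 ] 0.052
6 -2.09 [-4.7  6.8  9.7] [0.65 0.28 0.74] 0.0522
7 -2.439 [-5.2  7.   9.6] [0.57 0.48 0.82] 0.0523
8 -2.787 [-7.4  6.2  9.8] [0.44 0.67 0.73] 0.052
8.1667
```

Smooth so far. I'll release, back off and check the pointer.

Run:
```python
from h import *
import pickle
k=np.array([.4945,-.2336,.0857]); a=np.array([-.6076,-.2098,.7660]); a/=np.linalg.norm(a)
env.move_gripper(.085)
env.move_linear(k+a*.08,velocity=.1)
env.move_to(k+a*.19,quat(tool(a,15)))
f=snap("wrist","w2.png",(200,90,400,240),4); pickle.dump(f,open("w2.pkl","wb")); print(env.get_state()["t"])
```

```text
12.5333
```

View pics/w2.png

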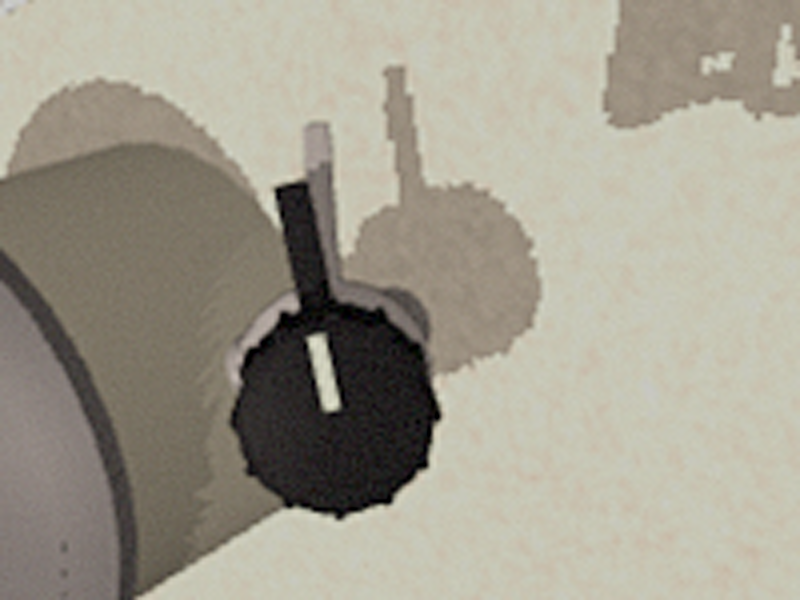

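Run:
```python
from h import *
import pickle
f=pickle.load(open("w2.pkl","rb"))
k0=np.array([.4945,-.2336,.0857]); a=np.array([-.6076,-.2098,.7660]); a/=np.linalg.norm(a)
M=tool(a,15)
px=lambda u,v:(200+u/4,90+v/4)
kf=onplane(f,*px(337,412),k0+a*.018,a)-a*.018; print("face offset",M.T@(kf-k0))
for k in (k0,kf):
  P=lambda u,v,o:(M.T@(onplane(f,*px(u,v),k+a*o,a)-k))[:2]
  for nm,u,v,u2,v2,o in[("ptr",293,186,314,300,-.016),("tab",318,124,336,270,-.028),("tab",318,124,336,270,-.033),("line",318,337,332,410,.018)]:
    p,q=P(u,v,o),P(u2,v2,o); d=p-q
    print(nm,p,np.hypot(*p),"tipang",np.degrees(np.arctan2(p[1],p[0])),"lineang",np.degrees(np.arctan2(d[1],d[0])))
```

```text
face offset [1.58266830e-03 3.59347687e-05 2.54524358e-18]
ptr [ 0.05666009 -0.01204775] 0.05792679866550824 tipang -12.004133101170959 lineang -10.09724556591686
tab [ 0.07257283 -0.00528559] 0.07276505084210548 tipang -4.165581498202406 lineang -7.061965675051552
tab [ 0.07242513 -0.00536119] 0.07262328269401165 tipang -4.233536916150974 lineang -7.061965675051535
line [ 0.02148364 -0.0048554 ] 0.02202548329992899 tipang -12.735152278717743 lineang -10.472209513723358
ptr [ 0.05507742 -0.01208368] 0.056387389921718475 tipang -12.374320616552586 lineang -10.097245565916856
tab [ 0.07099016 -0.00532152] 0.07118933348075357 tipang -4.286953689880724 lineang -7.06196567505155
tab [ 0.07084246 -0.00539713] 0.0710477496106386 tipang -4.356658183614514 lineang -7.061965675051534
line [ 0.01990098 -0.00489134] 0.020493267978776143 tipang -13.808652017682252 lineang -10.472209513723424
```

The pointer tip is at crop (293,186) and the tab tip at (318,124), so it reads as a few degrees of overshoot, with parallax unclear. I'll put the wrist camera on the stem axis to remove the parallax.

Run:
```python
from h import *
import pickle
k=np.array([.4945,-.2336,.0857]); a=np.array([-.6076,-.2098,.7660]); a/=np.linalg.norm(a)
f=pickle.load(open("w2.pkl","rb")); st=env.get_state()
Re=R.from_quat(np.roll(st["eef_rot"],-1)).as_matrix(); pe=np.array(st["ee_pos"])
K,Rc,t=cal(f); C=-Rc.T@t; Xc=Re.T@(C-pe); Rec=Re.T@Rc.T   # camera in tool
print(Xc, Rec[:,2])
done=False
for dist in (.22,.26,.3,.18):
  for roll in range(-180,180,20):
    z=-a; Mc=tool(a,roll); Rt=Mc@Rec.T; p=k+a*dist-Rt@Xc
    if Rt[2,2]>-.3: continue
    q=env.ik(p,quat(Rt))
    tipclear=min((p-k)@a, p[2]-.1)
    if q is not None and (p-k)@a>.06 and p[2]>.15:
        dq=np.abs(np.array(q)-st["qpos"]).max(); print(dist,roll,np.round(p,3),np.round(Rt[:,2],2),dq)
```

```text
[ 8.32413238e-02  1.15133501e-04 -1.42492883e-01] [-0.32217526 -0.00115768  0.94667933]
0.26 -140 [ 0.46  -0.268  0.177] [ 0.33  0.33 -0.88] 3.991500244677475
0.26 -120 [ 0.456 -0.277  0.172] [ 0.37  0.42 -0.83] 3.759906191108284
0.26 -100 [ 0.45  -0.283  0.165] [ 0.43  0.48 -0.76] 3.533109517487013
0.26 -80 [ 0.441 -0.286  0.157] [ 0.51  0.51 -0.69] 3.3085357835753
0.26 -60 [ 0.432 -0.285  0.15 ] [ 0.6   0.5  -0.62] 3.083435109155597
0.26 60 [ 0.414 -0.231  0.15 ] [ 0.78 -0.03 -0.62] 1.1472941983770621
0.26 80 [ 0.42  -0.225  0.157] [ 0.72 -0.09 -0.69] 0.5590804279043053
0.26 100 [ 0.428 -0.222  0.165] [ 0.64 -0.12 -0.76] 0.601003369098269
0.26 120 [ 0.437 -0.223  0.172] [ 0.55 -0.11 -0.83] 0.6802840938734696
0.3 -140 [ 0.436 -0.276  0.208] [ 0.33  0.33 -0.88] 4.001776024062628
0.3 -120 [ 0.432 -0.285  0.202] [ 0.37  0.42 -0.83] 3.7637910842911877
0.3 -100 [ 0.425 -0.292  0.195] [ 0.43  0.48 -0.76] 3.530180930155284
0.3 -80 [ 0.417 -0.295  0.188] [ 0.51  0.51 -0.69] 3.298118771868598
0.3 -60 [ 0.408 -0.294  0.181] [ 0.6   0.5  -0.62] 3.064594607610201
0.3 -40 [ 0.399 -0.289  0.175] [ 0.69  0.46 -0.57] 2.824713576636017
0.3 -20 [ 0.392 -0.281  0.172] [ 0.76  0.38 -0.53] 2.5700488711476126
0.3 0 [ 0.387 -0.271  0.17 ] [ 0.81  0.28 -0.52] 2.2869113836963244
0.3 20 [ 0.384 -0.26   0.172] [ 0.83  0.17 -0.53] 1.9551965681579884
0.3 40 [ 0.385 -0.249  0.175] [ 0.82  0.06 -0.57] 1.551139540632369
0.3 60 [ 0.389 -0.24   0.181] [ 0.78 -0.03 -0.62] 1.0594029457113858
0.3 80 [ 0.396 -0.233  0.188] [ 0.72 -0.09 -0.69] 0.4894996390330595
0.3 100 [ 0.404 -0.231  0.195] [ 0.64 -0.12 -0.76] 0.46826734489486976
0.3 120 [ 0.413 -0.232  0.202] [ 0.55 -0.11 -0.83] 0.6653965999840159
```

Run:
```python
from h import *
import pickle
k=np.array([.4945,-.2336,.0857]); a=np.array([-.6076,-.2098,.7660]); a/=np.linalg.norm(a)
f=pickle.load(open("w2.pkl","rb")); st=env.get_state()
Re=R.from_quat(np.roll(st["eef_rot"],-1)).as_matrix(); pe=np.array(st["ee_pos"])
K,Rc,t=cal(f); Xc=Re.T@(-Rc.T@t-pe); Rec=Re.T@Rc.T
Rt=tool(a,90)@Rec.T; env.move_to(k+a*.3-Rt@Xc,quat(Rt))
w=eyes.grab_frame("wrist"); T=eyes.grab_frame("top"); pickle.dump((w,T),open("w3.pkl","wb"))
u,v=np.round(proj(w,k+a*.018)[0]).astype(int); print(u,v)
A=cv2.resize(w["pixels"][v-70:v+70,u-50:u+50],None,fx=4,fy=4,interpolation=cv2.INTER_CUBIC)
B=cv2.resize(T["pixels"][160:260,305:405],None,fx=4,fy=4,interpolation=cv2.INTER_CUBIC)
c=np.zeros((560,800,3),np.uint8); c[:,:400]=A; c[:400,400:]=B
cv2.imwrite("pics/w3.png",cv2.convertScaleAbs(c,alpha=1.3,beta=10)); print(env.get_state()["t"], ray(w,u,v))
```

```text
284 215
13.1417 (array([ 0.31229532, -0.29576397,  0.31511535]), array([ 0.60907055,  0.20753695, -0.76548121]))
```

View pics/w3.png

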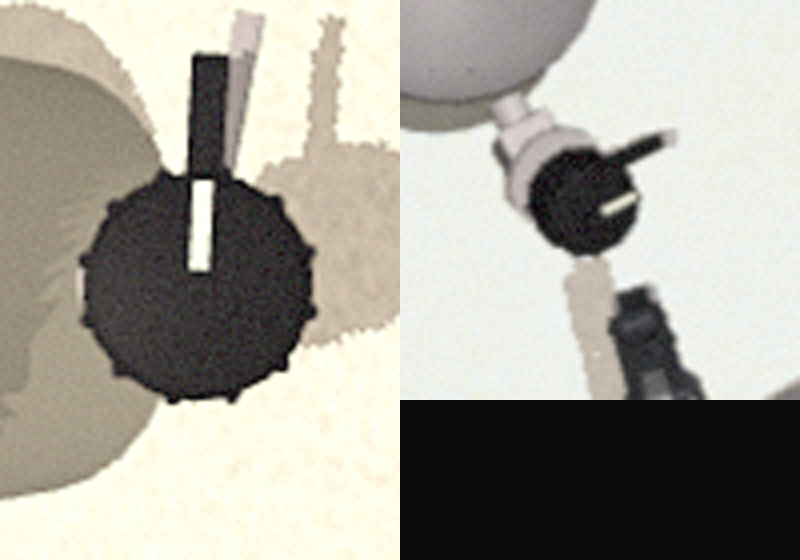

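On-axis view: knob centre (198,286), pointer tip (210,57) and tab tip (249,14), so the pointer is about 7.6° past the tab. I'll regrasp and turn it back clockwise by that much.

Run:
```python
from h import *
import pickle
k=np.array([.4945,-.2336,.0857]); a=np.array([-.6076,-.2098,.7660]); a/=np.linalg.norm(a)
s0=env.get_state(); cam_pose=(s0["ee_pos"],s0["eef_rot"])
Q=quat(tool(a,-175))
env.move_to(k+a*.08,Q); env.move_linear(k-a*.012,Q,velocity=.08,force_limit=8)
env.move_gripper(.03,60); s=env.get_state(); q=np.array(s["qpos"]); print(q[5],s["opening"],s["torque"])
q[5]+=.133; env.move_j(q); s=env.get_state(); print(s["qpos"][5],s["force"],s["torque"])
env.move_gripper(.085); env.move_linear(k+a*.08,velocity=.1)
env.move_to(*cam_pose)
w=eyes.grab_frame("wrist"); pickle.dump(w,open("w4.pkl","wb"))
u,v=284,215
cv2.imwrite("pics/w4.png",cv2.resize(w["pixels"][v-75:v+45,u-50:u+50],None,fx=5,fy=5,interpolation=cv2.INTER_CUBIC)); print(env.get_state()["t"])
```

```text
-1.8670505423467487 0.05233559013404915 [0.27260963 0.11326384 0.15731017]
-1.7365836258763958 [-1.07226729 -0.7398284  -0.44434279] [-0.01128088  0.25035087 -0.12740684]
21.9083
```

View pics/w4.png

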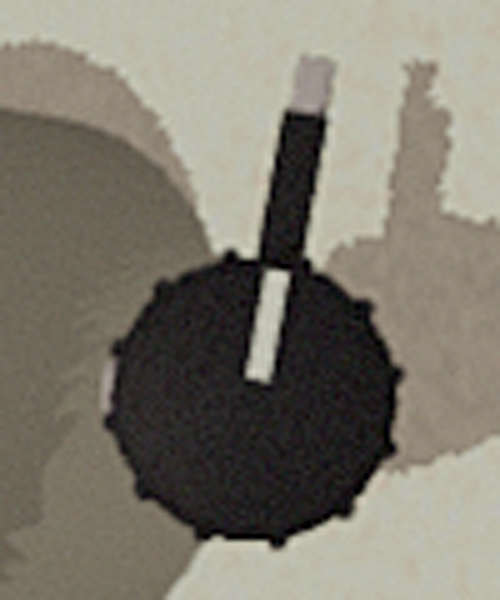

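Pointer tip (308,115) and tab (316,57) now line up through the knob centre (253,398), within about 0.5°. Next is the lid.

Run:
```python
from h import *
a=np.array([-.6076,-.2098,.7660]); a/=np.linalg.norm(a)
lid=np.array([.643,-.1835]); mat=np.array([.625,.1997])
s=env.get_state(); p=np.array(s["ee_pos"])
best=None
for yaw in range(-180,180,15):
    c,n=np.cos(np.radians(yaw)),np.sin(np.radians(yaw))
    Q=quat(np.c_[[c,n,0],[n,-c,0],[0,0,-1]])
    qs=[env.ik([*xy,z],Q) for xy in(lid,mat) for z in(.33,.157,.06) ]
    if all(q is not None for q in qs):
        m=max(abs(np.array(q)[5]) for q in qs)
        if best is None or m<best[0]: best=(m,yaw,Q)
print(best); Q=best[2]
np.save("Q.npy",Q)
env.move_linear(p+a*.06,velocity=.2)
env.move_to([*lid,.33],Q)
env.move_linear([*lid,.21],velocity=.2)
hit=env.move_linear([*lid,.157],velocity=.06,force_limit=6); s=env.get_state(); print(hit,s["ee_pos"],s["force"],s["t"])
if not hit:
    env.move_gripper(.015,50); s=env.get_state(); print(s["opening"],s["finger_force"],s["force"],s["torque"])
    hit=env.move_linear([*lid,.175],velocity=.04,force_limit=15); s=env.get_state(); print(hit,s["force"],s["torque"],s["opening"],s["t"])
```

```text
(np.float64(0.38286890440693666), 90, array([0.        , 0.70710678, 0.70710678, 0.        ]))
False [ 0.64344318 -0.18366855  0.157604  ] [ 0.28062679 -1.08153431  0.15918847] 25.7167
0.038452757440743016 50.9771017881576 [-0.54693259 -0.81544961  3.34338355] [-0.02190526  0.19730339  0.0099507 ]
False [-0.27080621 -0.07718955 -4.17914823] [ 0.02576632  0.02326421 -0.0300034 ] 0.038153907275746045 26.8083
```

Run:
```python
from h import *
lid=np.array([.643,-.1835]); mat=np.array([.625,.1997]); Q=np.load("Q.npy")
env.move_linear([*lid,.33],velocity=.12)
env.move_linear([*mat,.33],Q,velocity=.15)
env.move_linear([*mat,.075],velocity=.12)
env.sleep(.3); s=env.get_state(); print(s["force"],s["opening"],s["t"])
hit=env.move_linear([*mat,.055],velocity=.015,force_limit=2.5)
s=env.get_state(); print(hit,s["ee_pos"],s["force"],s["torque"],s["t"])
T=snap("top","t5.png",(80,110,280,260),4)
S=snap("side","s5.png")
import pickle; pickle.dump((T,S),open("t5.pkl","wb"))
```

```text
[-0.70172812 -0.62435431 -3.52120897] 0.038362805885322246 33.5333
True [0.62488227 0.19968298 0.05867593] [ 0.43897444 -0.3858409   5.45537488] [0.03431981 0.06152437 0.01442691] 34.5333
```

View pics/s5.png

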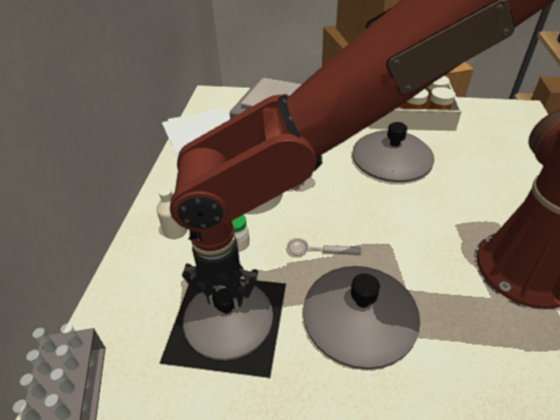

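The lid stands on the mat at (228,318) with the arm above it, and contact came at the predicted height. I'll release, retreat and check.

Run:
```python
from h import *
mat=np.array([.625,.1997]); Q=np.load("Q.npy")
env.move_gripper(.07); env.move_linear([*mat,.2],velocity=.1)
env.move_to([.40,.0,.33],Q)
T=eyes.grab_frame("top");S=eyes.grab_frame("side")
A=cv2.resize(T["pixels"][100:265,95:395],None,fx=2.66,fy=2.66,interpolation=cv2.INTER_CUBIC)
cv2.imwrite("pics/t6.png",A[:, :800])
# lid rim centre check by projected circles
th=np.linspace(0,2*np.pi,8,endpoint=False)
pr=proj(T,np.c_[mat[0]+.088*np.cos(th),mat[1]+.088*np.sin(th),np.full(8,.015)])
print(np.round(((pr-[95,100])*2.66),0).tolist(), env.get_state()["t"])
```

```text
[[146.0, 158.0], [80.0, 197.0], [59.0, 269.0], [96.0, 333.0], [171.0, 349.0], [237.0, 308.0], [257.0, 235.0], [218.0, 173.0]] 37.975
```

View pics/t6.png

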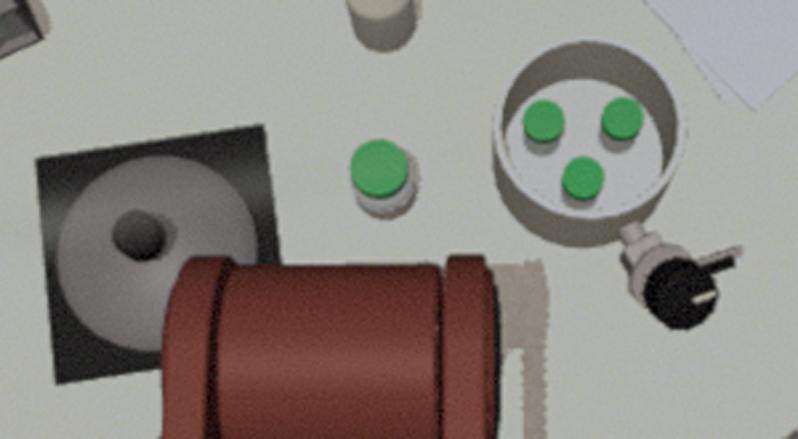

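The lid sits centred on the mat: its rim runs from (59,~255) to (256,~235) and its top edge is at y≈157, all matching the predicted circle. It stands knob up. The pot is open, the pointer is over the tab, the jar and bottle are unmoved, and the arm is clear. The arm hides the spoon, but nothing passed low over it.

```bash
python3 -c "
from h import *
print(env.job_done())"
```

```text
the job is handed in; nothing more can be done
None
```

The job is handed in: the valve was opened first, with its pointer over the tab to within about 0.5°, and then the lid was set down knob up in the middle of the mat, at about 38 s of the 64 s allowed.

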